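# Seat a lens barrel in the V-rest and hold it down

## Robot

A 6-joint arm with a two-finger parallel gripper is mounted at the origin on the work surface. World frame = base frame: x ahead of the robot, y to its left, z up, the work surface at z = 0. Lengths are in mm, angles in degrees, forces in N, time in s.
With the tool pointing down it reaches from about 300 to 850 mm from the base axis. Payload 4.2 kg.
Tool frame: the origin (TCP) lies at the very end of the fingers, on their centre line; the grasp point (between the pads) lies 19 mm behind it (hold_point_z is the z of the grasp point in the tool frame, in mm); z points along the fingers, y is the direction in which the jaws open and shut (so a half turn about z gives the same grasp; the last joint's range is limited). The gripper opens to 91 mm and grips with 3 to 60 N. Pads are 32 mm wide; open, the fingers measure 118 mm over their backs; the gripper's body (76 mm by 178 mm) begins 60 mm behind the grasp point.
Start: joints at [-78.438, 18.312, 89.639, -0, 72.044, -1.146], TCP at [126.494, -560.93, 213.976] pointing down, gripper open.
Joint ranges: [-177.97, 177.97], [-48.28, 115.42], [12.27, 149.76], [-77.06, 257.06], [2.81, 150.46], [-146.56, 146.56]. Speed limits (degrees/s): [147.25, 147.25, 180, 180, 180, 180].

## Interface

Orientations are given as [roll, pitch, yaw] about the fixed x, y, z axes, in that order (R = Rz(yaw) Ry(pitch) Rx(roll)).
In Python, from workcell import state, grab_frame, job_done, hold_point_z gives the robot as it stands. The module is installed in compiled form; this text tells all that it offers.
- The arm moves only by the shell command python3 -m creep 'ROWS' [FORCE]. ROWS is JSON, a list of rows, each a list of 7 numbers: the closure, from 0 (fully open) to 1 (shut), then the shift along the tool's x, y, z in mm, then the turn, a rotation vector about the tool's x, y, z in degrees. A call has 1 to 5 rows; each row shifts and turns the commanded pose from where the row before left it, along the tool's axes as they then stand; what a row does not reach is not made up. A row lasts 1/8 s, in which the tool goes at most 62.5 mm and 10.7 degrees, less where a joint would pass 70% of its speed; a pose out of reach is approached as far as the arm can. A call is refused whole if a number of a shift passes 62.5 or a number of a turn 10.7, either way. A call with a gripper value outside its range is refused whole. The fingers move at their own pace and stop on an object; FORCE is the grip in N (left out, the last holds). Time passes only in rows, so rows that do not move let the fingers close. It gives the time, the measured TCP pose, the force and the opening at its end, in the units of the state.
- state(): the state, without advancing time (a new reading comes with each control period).
- grab_frame(name): name is "scene" or "top"; returns a dict with "frame" (420x560x3 uint8, red, green, blue), "fx", "fy", "cx", "cy" (pixels), "view" (4x4, takes a point from world to camera coordinates). Camera axes: x right, y down, z forward; pixel columns grow to the right and rows downward; lengths in mm; the calibration is good to about 2 mm. A picture is of the moment at which its call begins. There is no depth.
- job_done(): hands the job in, once; it reports no verdict.
The state is a dict: "time_s": time; "qpos": joint angles; "qvel": joint speeds; "effort": joint torques, N m; "ee_pos": TCP position; "ee_rot": TCP orientation; "force": force on the tool from outside, world axes, zero at the start; "torque": the same for the moment, N m; "gripper_width": finger opening in mm.
Only numpy, scipy, OpenCV 4.12 (cv2) and the standard library are available. Lean on these libraries where they do the work, as an engineer would, in place of code of your own. Each camera call takes 0.05 s, during which the arm holds its last target.

## Task

Slide the flat wooden cover of the lens box all the way across to the other end of the box, take out the black lens barrel that it covered and lay it in the groove of the metal V-rest, lengthwise and about midway along. Finish while still holding it there: keep the fingers on the barrel and keep pressing it down with roughly 15 N, so that it bears firmly on both sloping faces at once, but do not ram it. Leave the cover open and the other things on the table where they are.

Things in the scene. Friction and masses are not known exactly. Their poses are not given: they have to be found in the camera images.
- lensbox: fixed wooden box 150 (x) x 220 (y) mm, walls 48 mm high, 6 thick (rails on the 220 mm sides to 58), floor 6 mm thick; origin at centre of underside, z up. A wall at y=0 parts two open bays, each 138 (x) x 101 (y) mm inside, centred at y=+53.5 (lens) and -53.5 mm (a cap, a packet: not needed). Foam chocks 8 mm high flank both ends of the barrel, its middle 70 mm is free for fingers
- cover (a joint): place of the box's flat cover, m: near 0 it lies over the lens bay; 0.107 = far stop, lens bay fully open. It slides along the box's -y as the value grows, on dry rails (about 2 N friction), and stays where left. Plywood panel 131 x 107 mm, its top 54 mm above the table
- cover_grip (a point): centre of the wooden grip rib standing on the middle of the cover, 66 mm above the table: rib 56 mm long along the box's x, 12 mm thick along the box's y, 24 mm high (top 78 mm above the table)
- lens: lens barrel: black cylinder 36 mm in diameter, 110 mm long, thin metal bands, glass at both ends, about 0.18 kg; origin at the cylinder's centre, x along its axis. Starts in the middle of the lens bay (x within 5 mm), parallel to the box's x, axis 24 mm above the table. Either end may face either way in the V-rest
- vrest: fixed metal V-rest: base plate 130 (x) x 100 (y) x 12 mm, origin at centre of its underside, z up, groove along x. Two V supports, each 24 mm long, centred at x = -40 and +40 mm, nothing between them above the base (56 mm gap for fingers). Polished, slippery faces slope at 45 degrees; their upper edges are 47 mm above the table, 44 mm apart
- seat (a point): where the barrel's centre lies when it is seated: 50 mm above the table, above the V-rest's centre, with the barrel parallel to the V-rest's x axis
- vee_left: the sloping faces on the +y side of the groove (both supports); origin and axes as the V-rest
- vee_right: the sloping faces on the -y side of the groove (both supports); origin and axes as the V-rest
- rim_sherd: bystander: brown curved pottery sherd about 95 x 20 mm, 38 mm high, standing on edge; origin at the middle of its underside
- dark_sherd: bystander: dark curved pottery sherd about 90 x 25 mm, 30 mm high; origin at the middle of its underside
- pebble: bystander: grey round stone 62 mm across, 36 mm high; origin under its centre
- marker: bystander: white marker pen with a blue cap, 130 mm long along its x axis, 14 mm thick; origin under its middle
- jar: bystander: closed jar 56 mm across, 70 mm high; origin under its centre
- brush: bystander: small hand brush 170 mm long along its x axis; origin on its underside
- caliper: bystander: steel caliper 160 mm long along its x axis, lying flat, 10 mm high; origin on its underside
Mind the look-alikes: they are no part of the job. What is meant by the vrest is not green, and is the smaller of those in its own colour.

How it is judged:
By the outcome, as a careful person would: the job done as asked, in the order asked, and still so for the second after the job is handed in, while the arm keeps its last pose, push and grip.
It also fails if it takes over 51 s, if anything falls off the work surface, if the arm or the gripper's body presses on something with over 40 N, if the wrist force passes 120 N, or if a joint passes its speed limit or range.

## Working session

There is one attempt and no reset: what is moved stays moved. The work goes in short steps, Python scripts to look and compute and a shell command to move; the robot and the scene stay as the last step left them, time stands still between calls to the robot, and variables do not carry over. Pictures are saved under pics/ and viewed, and the job is handed in when it is done.

```bash
mkdir -p pics; cat > h.py <<'E'
import numpy as np,cv2
from workcell import state,grab_frame,hold_point_z
def save(name,fn):
    g=grab_frame(name); cv2.imwrite('pics/'+fn,cv2.cvtColor(g['frame'],cv2.COLOR_RGB2BGR)); 
    import pickle; pickle.dump(g,open('pics/'+fn+'.pkl','wb')); return g
def load(fn):
    import pickle; return pickle.load(open('pics/'+fn+'.pkl','rb'))
def p2w(g,u,v,z):
    V=np.array(g['view']);R=V[:3,:3];t=V[:3,3]
    d=R.T@np.array([(u-g['cx'])/g['fx'],(v-g['cy'])/g['fy'],1]);c=-R.T@t
    return c+d*(z-c[2])/d[2]
def w2p(g,p):
    V=np.array(g['view']);q=V[:3,:3]@np.array(p)+V[:3,3]
    return np.array([g['fx']*q[0]/q[2]+g['cx'],g['fy']*q[1]/q[2]+g['cy']])
E
python3 - <<'E'
from h import *
for n in('scene','top'):
    g=save(n,n+'0.png'); V=np.array(g['view']);print(n,g['fx'],-V[:3,:3].T@V[:3,3],V[:3,:3].round(3).tolist())
print(state(),hold_point_z)
E
```

```text
scene 381.40041574752394 [1289.64814677 -289.87399078  675.77915433] [[0.331, 0.944, 0.0], [0.57, -0.2, -0.797], [-0.752, 0.264, -0.604]]
top 530.8435522063603 [ 242.09874144   -3.10846235 1732.32422293] [[-0.026, -1.0, 0.005], [-0.985, 0.025, -0.17], [0.17, -0.009, -0.985]]
{'time_s': 0.1, 'qpos': array([-7.84368510e+01,  1.83459659e+01,  8.96976330e+01, -1.11532838e-03,
        7.20420473e+01, -1.14489334e+00]), 'qvel': array([-0.04020556, -0.0041045 , -0.2243607 ,  0.0030902 ,  0.01973114,
        0.0109211 ]), 'effort': array([-1.29004843e-04, -4.13333166e+01, -2.32510847e+01,  7.28520867e-02,
        4.22398467e-02, -6.35377592e-05]), 'ee_pos': array([ 126.40910276, -560.49376194,  213.23659199]), 'ee_rot': array([-1.79914350e+02, -6.51015984e-04,  1.27083865e+01]), 'force': array([-0.13692302, -0.79486927, -0.44622626]), 'torque': array([ 0.02362275,  0.04489983, -0.01090205]), 'gripper_width': 91.20938134546256} -18.8
```

View pics/top0.png

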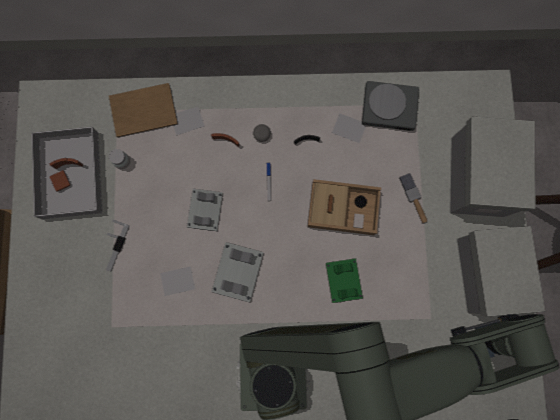

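View pics/scene0.png

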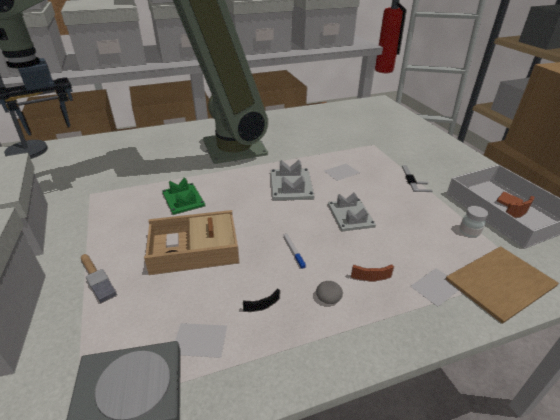

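The top view shows three V-rest candidates: small grey at (205,210), large grey at (238,272) and green at (344,280). The description fits the small grey one. The only box with a sliding cover is at (345,207), with its grip rib at (331,204). I'll check both in close crops.

```bash
python3 - <<'E'
from h import *
a=cv2.imread('pics/top0.png')
b=cv2.resize(a[170:245,300:390],None,fx=6.6,fy=6.6,interpolation=cv2.INTER_CUBIC)
c=cv2.resize(a[180:300,180:270],None,fx=5,fy=5,interpolation=cv2.INTER_CUBIC)
for im in(b,c):pass
cv2.imwrite('pics/cb.png',cv2.convertScaleAbs(b,alpha=1.5));cv2.imwrite('pics/cv.png',cv2.convertScaleAbs(c,alpha=1.5))
E
```

```text
(no output)
```

View pics/cb.png

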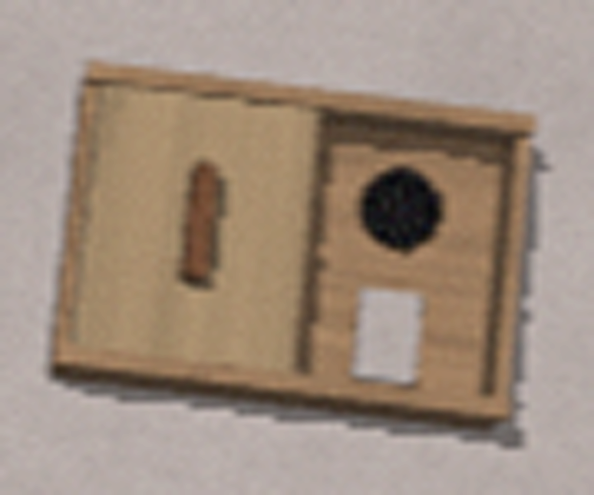

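View pics/cv.png

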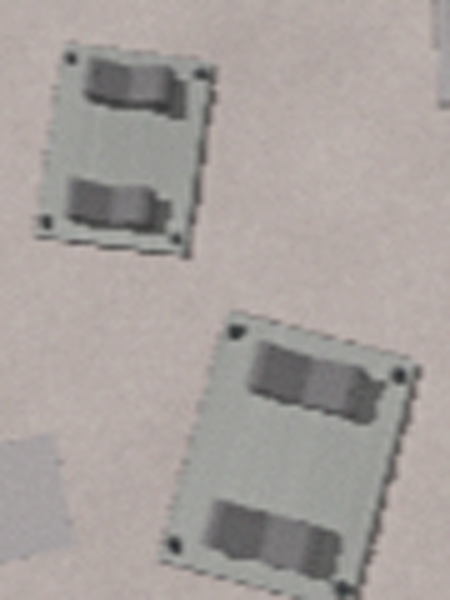

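```bash
python3 - <<'E'
from h import *
a=cv2.imread('pics/scene0.png')
b=cv2.resize(a[200:280,140:250],None,fx=7,fy=7,interpolation=cv2.INTER_CUBIC)
c=cv2.resize(a[180:240,315:390],None,fx=8,fy=8,interpolation=cv2.INTER_CUBIC)
cv2.imwrite('pics/sb.png',cv2.convertScaleAbs(b,alpha=1.3));cv2.imwrite('pics/sv.png',cv2.convertScaleAbs(c,alpha=1.3))
E
```

```text
(no output)
```

View pics/sb.png

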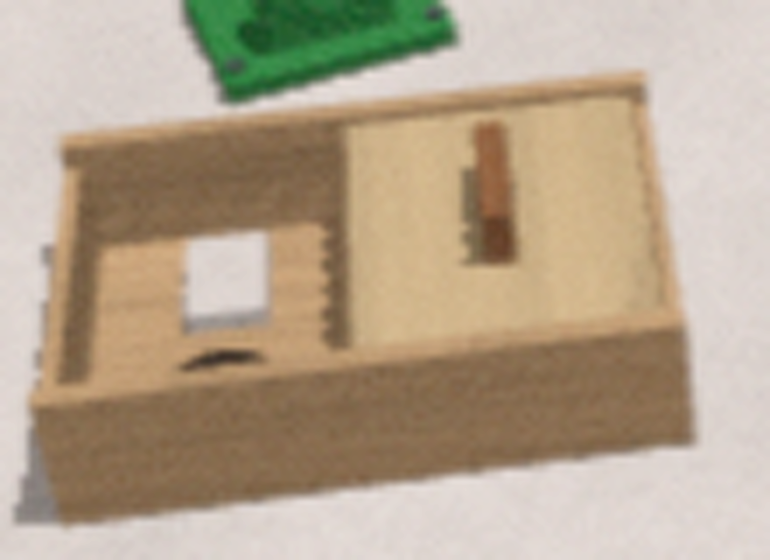

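View pics/sv.png

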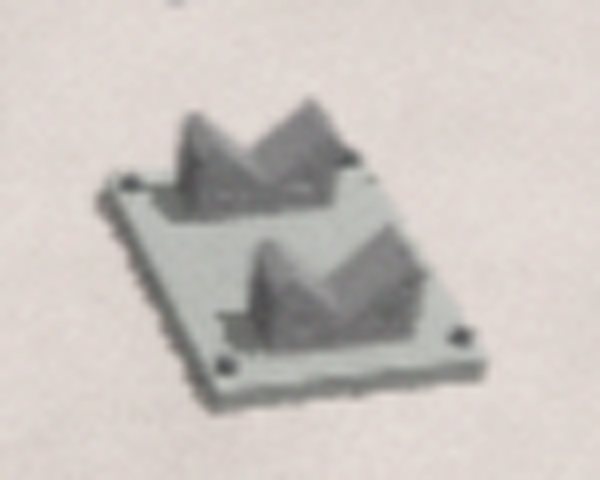

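```bash
python3 - <<'E'
from h import *
from scipy.optimize import least_squares
T=load('top0.png');S=load('scene0.png')
def cp(x,y,f,u0,v0):return np.array([(x+.5)/f-.5+u0,(y+.5)/f-.5+v0])
def fit(obs,x0):
    def w(p,q):
        c,s=np.cos(p[2]),np.sin(p[2]);return [p[0]+c*q[0]-s*q[1],p[1]+s*q[0]+c*q[1],q[2]]
    f=lambda p:np.concatenate([(w2p(g,w(p,q))-px) for g,q,px in obs])
    r=least_squares(f,x0,loss='soft_l1',x_scale=[10,10,.1]);print(r.x[:2].round(1),np.degrees(r.x[2]).round(2));print(f(r.x).reshape(-1,2).round(1).tolist())
    return r.x
b=lambda x,y:cp(x,y,6.6,300,170); sb=lambda x,y:cp(x,y,7,140,200)
v=lambda x,y:cp(x,y,5,180,180); sv=lambda x,y:cp(x,y,8,315,180)
tb=[(T,(75,110,58),b(88,62)),(T,(75,-110,58),b(536,117)),(T,(-75,110,58),b(53,366)),(T,(-75,-110,58),b(508,413))]
sbp=[(S,(-75,-110,58),sb(62,138)),(S,(-75,110,58),sb(645,73)),(S,(75,110,58),sb(686,322)),(S,(75,-110,58),sb(32,402)),(S,(75,110,0),sb(692,442)),(S,(75,-110,0),sb(65,522))]
c=p2w(T,345,207,40)
for o in(tb,sbp,tb+sbp):r=fit(o,[c[0],c[1],-.1])
print('rib',p2w(T,*b(204,222),78),p2w(T,*b(204,222),78))
tv=[(T,(65,50,12),v(68,42)),(T,(65,-50,12),v(216,67)),(T,(-65,-50,12),v(188,254)),(T,(-65,50,12),v(38,235))]
svp=[(S,(65,-50,12),sv(212,397)),(S,(65,50,12),sv(488,362)),(S,(-65,-50,12),sv(105,183)),(S,(65,-50,0),sv(212,412)),(S,(65,50,0),sv(486,380)),
(S,(52,-22,47),sv(268,240)),(S,(52,22,47),sv(395,222)),(S,(-28,-22,47),sv(195,112)),(S,(-28,22,47),sv(312,98))][:5]
c=p2w(T,205,210,12)
for o in(tv,svp,tv+svp):r=fit(o,[c[0],c[1],-.1])
E
```

```text
[ 520.7 -243.6] -8.25
[[-0.2, 0.0], [-0.2, -0.4], [0.2, -0.3], [0.1, 0.7]]
[ 521.7 -242.8] -8.75
[[-0.0, -1.0], [0.1, -0.8], [0.2, 0.0], [-0.6, 0.2], [0.7, 0.1], [-0.3, 0.5]]
[ 521.2 -243.1] -8.53
[[-0.2, -0.3], [-0.2, -0.4], [-0.1, -0.6], [-0.2, 0.7], [-0.3, -1.0], [-0.2, -0.9], [0.1, -0.2], [-0.6, 0.2], [0.6, -0.1], [-0.3, 0.5]]
rib [ 526.46999963 -196.9638534    78.        ] [ 526.46999963 -196.9638534    78.        ]
[527.9 207.7] -9.14
[[-0.0, 0.1], [0.3, -0.9], [-0.0, 0.5], [-0.3, 0.2]]
[532.4 210. ] -8.72
[[0.3, -0.5], [0.3, -0.4], [-0.3, -0.8], [-0.2, 1.0], [-0.2, 0.7]]
[530.2 209.3] -8.28
[[-0.8, -0.4], [-0.4, -1.9], [-0.2, -0.4], [-0.6, -0.2], [-0.0, -0.9], [-0.2, -0.9], [-0.9, -1.1], [-0.5, 0.6], [-0.7, 0.2]]
```

V-rest choice confirmed: the small grey one fits a 130x100 plate at about (530,209), yaw −8.6. The box is at about (521,−243), yaw −8.5. The rib is at about (526.5,−197), so the cover is near s≈7. Moving above the rib with the jaws turned along the box y axis.

```bash
python3 -m creep '[[0.4,52,-30,0,0,0,10.6],[0.4,47,-40,0,0,0,10.6],[0.4,39,-48,0,0,0,0],[0.4,39,-48,0,0,0,0],[0.4,39,-48,0,0,0,0]]' 30
cat >> h.py <<'E'
from scipy.spatial.transform import Rotation as Ro
def to(p,yaw=None):
    s=state();R=Ro.from_euler('xyz',s['ee_rot'],degrees=True).as_matrix()
    print('t',s['time_s'],'pos',s['ee_pos'].round(1),'rot',s['ee_rot'].round(2),'F',s['force'].round(1),'w',round(s['gripper_width'],1))
    print('tool shift',(R.T@(np.array(p)-s['ee_pos'])).round(1),'turn z', None if yaw is None else round(s['ee_rot'][2]-yaw,2))
E
python3 -c "
from h import *
to([526.5,-197,110],-8.5)"
```

```text
time_s: 0.72
ee_pos: [349.4, -352.9, 213.8]
ee_rot: [-180.0, 0.0, -7.8]
force: [0.6, -0.0, -0.1]
gripper_width: 54.8
t 0.725 pos [ 349.4 -352.9  213.8] rot [-1.80e+02  1.00e-02 -7.76e+00] F [ 0.6 -0.  -0.1] w 54.8
tool shift [ 154.4 -178.4  103.8] turn z 0.74
```

```bash
python3 -m creep '[[0.4,38,-44,20,0,0,0],[0.4,38,-44,20,0,0,0],[0.4,38,-44,20,0,0,0],[0.4,34,-40,20,0,0,0],[0.4,0,0,0,0,0,0]]'
python3 -c "
from h import *
to([526.5,-197,110],-8.5);save('top','top1.png')
a=cv2.imread('pics/top1.png');cv2.imwrite('pics/t1c.png',cv2.resize(a[150:270,270:410],None,fx=5,fy=5,interpolation=cv2.INTER_CUBIC))"
```

```text
time_s: 1.35
ee_pos: [519.1, -201.2, 131.8]
ee_rot: [-179.9, 0.2, -7.5]
force: [-0.4, -0.0, -0.2]
gripper_width: 54.6
t 1.35 pos [ 519.1 -201.2  131.8] rot [-179.92    0.21   -7.47] F [-0.4 -0.  -0.2] w 54.6
tool shift [ 6.9 -5.1 21.7] turn z 1.03
```

View pics/t1c.png

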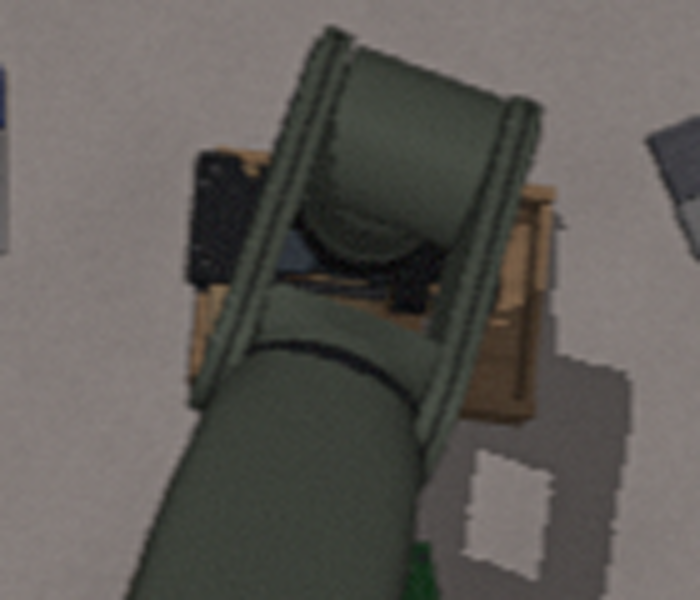

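The arm hides the rib in the top view, so I'll centre, descend partway and check with the scene camera.

```bash
python3 -m creep '[[0.4,7,-5,20,0,0,1],[0.4,0,0,25,0,0,0],[0.4,0,0,15,0,0,0],[0.4,0,0,0,0,0,0]]'
python3 -c "
from h import *
to([526.5,-197,58],-8.5);save('scene','s1.png')
a=cv2.imread('pics/s1.png');cv2.imwrite('pics/s1c.png',cv2.resize(a[150:280,120:270],None,fx=5,fy=4.6,interpolation=cv2.INTER_CUBIC))"
```

```text
time_s: 1.9
ee_pos: [524.6, -200.6, 73.4]
ee_rot: [-180.0, 0.1, -8.8]
force: [-0.2, 0.5, -0.7]
gripper_width: 54.8
t 1.9 pos [ 524.6 -200.6   73.4] rot [-1.7999e+02  1.1000e-01 -8.8100e+00] F [-0.2  0.5 -0.7] w 54.8
tool shift [ 1.4 -3.8 15.4] turn z -0.31
```

View pics/s1c.png

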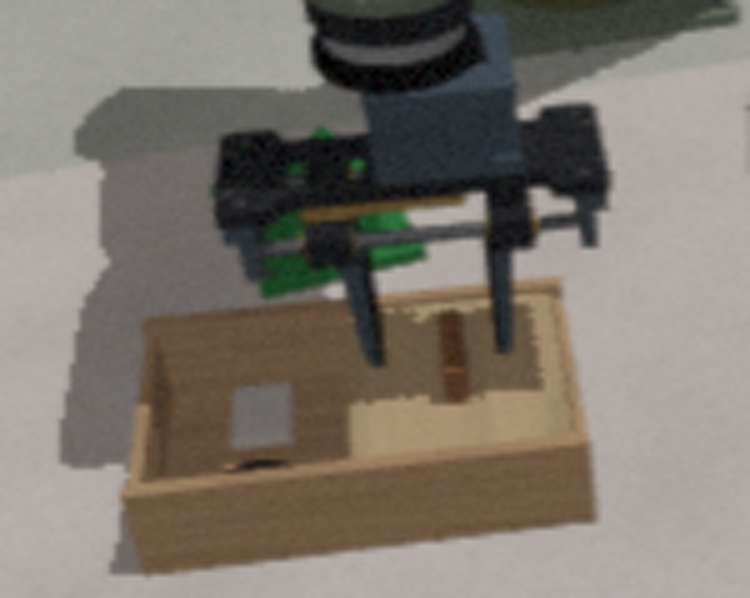

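The fingers straddle the rib: tips at crop x 375 and 503, rib at 453. That confirms the +y shift of about 4 mm.

```bash
python3 -m creep '[[0.4,1.5,-4,8,0,0,0],[0.4,0,0,6,0,0,0],[0.4,0,0,0,0,0,0]]'
python3 -m creep '[[0.95,0,0,0,0,0,0],[0.95,0,0,0,0,0,0],[0.95,0,0,0,0,0,0],[0.95,0,0,0,0,0,0]]' 25
python3 -c "
from h import *
to([526.5,-197,58],-8.5)"
```

```text
time_s: 2.33
ee_pos: [527.6, -196.1, 59.6]
ee_rot: [-180.0, 0.0, -8.7]
force: [0.2, 0.6, 0.2]
gripper_width: 54.7
time_s: 2.82
ee_pos: [527.9, -196.4, 60.1]
ee_rot: [180.0, -0.0, -8.7]
force: [0.2, 0.1, 0.5]
gripper_width: 17.4
t 2.825 pos [ 527.9 -196.4   60.1] rot [ 1.7999e+02 -1.0000e-02 -8.7400e+00] F [0.2 0.1 0.5] w 17.4
tool shift [-1.3  0.9  2.1] turn z -0.24
```

```bash
python3 -m creep '[[0.95,0,0,0,0,0,0],[0.95,0,8,0,0,0,0],[0.95,0,15,0,0,0,0],[0.95,0,15,0,0,0,0]]'
python3 -c "
from h import *
to([513,-296,60],-8.5)"
```

```text
time_s: 3.32
ee_pos: [522.1, -235.0, 60.0]
ee_rot: [180.0, -0.0, -8.7]
force: [0.8, 3.1, 1.0]
gripper_width: 11.9
t 3.325 pos [ 522.1 -235.    60. ] rot [ 1.80e+02 -2.00e-02 -8.74e+00] F [0.8 3.1 1. ] w 11.9
tool shift [ 0.3 61.7  0. ] turn z -0.24
```

```bash
python3 -m creep '[[0.95,0,18,0,0,0,0],[0.95,0,18,0,0,0,0],[0.95,0,14,0,0,0,0],[0.95,0,6,0,0,0,0],[0.95,0,0,0,0,0,0]]'
python3 -c "
from h import *
to([513,-296,60],-8.5)"
```

```text
time_s: 3.95
ee_pos: [513.7, -290.7, 60.1]
ee_rot: [179.9, -0.1, -8.7]
force: [1.7, -1.6, -0.2]
gripper_width: 12.0
t 3.95 pos [ 513.7 -290.7   60.1] rot [ 1.7988e+02 -6.0000e-02 -8.7400e+00] F [ 1.7 -1.6 -0.2] w 12.0
tool shift [0.1 5.3 0.1] turn z -0.24
```

```bash
python3 -m creep '[[0.95,0,3,0,0,0,0],[0.95,0,3,0,0,0,0],[0.95,0,0,0,0,0,0]]'
python3 -m creep '[[0.95,0,2,0,0,0,0],[0.95,0,0,0,0,0,0]]'

```

```text
time_s: 4.32
ee_pos: [513.0, -295.1, 60.0]
ee_rot: [180.0, -0.0, -8.7]
force: [4.1, 0.9, -0.6]
gripper_width: 11.8
time_s: 4.58
ee_pos: [512.8, -296.6, 60.0]
ee_rot: [-179.9, -0.0, -8.8]
force: [4.2, 3.1, -0.5]
gripper_width: 12.1
```

```bash
python3 -m creep '[[0.95,0,2,0,0,0,0],[0.95,0,0,0,0,0,0]]'
python3 -m creep '[[0.95,0,2,0,0,0,0],[0.95,0,0,0,0,0,0]]'

```

```text
time_s: 4.82
ee_pos: [512.8, -296.6, 60.0]
ee_rot: [-179.7, -0.0, -8.8]
force: [5.9, 9.6, 1.2]
gripper_width: 11.6
time_s: 5.08
ee_pos: [512.8, -296.7, 60.0]
ee_rot: [-179.6, 0.0, -8.8]
force: [8.1, 14.8, 1.9]
gripper_width: 11.8
```

The cover is at its stop: motion stalled and the force climbed to 15 N. Releasing and moving over to the lens bay.

```bash
python3 -m creep '[[0.95,0,-4,0,0,0,0],[0.45,0,0,0,0,0,0],[0.45,0,0,0,0,0,0],[0.45,0,0,0,0,0,0]]'
python3 -m creep '[[0.45,0,0,-30,0,0,0],[0.45,0,0,-30,0,0,0],[0.45,-50,-20,-20,0,0,0],[0.45,-50,0,0,0,0,0],[0.45,0,0,0,0,0,0]]'
python3 -c "
from h import *
to([529,-191,60],-8.5);save('scene','s2.png');save('top','top2.png')
a=cv2.imread('pics/s2.png');b=cv2.imread('pics/top2.png')
cv2.imwrite('pics/s2c.png',np.hstack([cv2.resize(a[190:290,130:250],None,fx=3.3,fy=4,interpolation=cv2.INTER_CUBIC),cv2.resize(b[160:260,290:410],None,fx=3.3,fy=4,interpolation=cv2.INTER_CUBIC)]))"
```

```text
time_s: 5.58
ee_pos: [511.6, -297.4, 59.8]
ee_rot: [-180.0, 0.1, -8.8]
force: [0.5, 0.8, -0.7]
gripper_width: 38.9
time_s: 6.2
ee_pos: [412.9, -261.0, 140.1]
ee_rot: [-180.0, 0.2, -8.8]
force: [-0.0, -0.3, 0.4]
gripper_width: 50.2
t 6.2 pos [ 412.9 -261.   140.1] rot [-1.7996e+02  1.6000e-01 -8.8300e+00] F [-0.  -0.3  0.4] w 50.2
tool shift [104.2 -86.9  79.8] turn z -0.33
```

View pics/s2c.png

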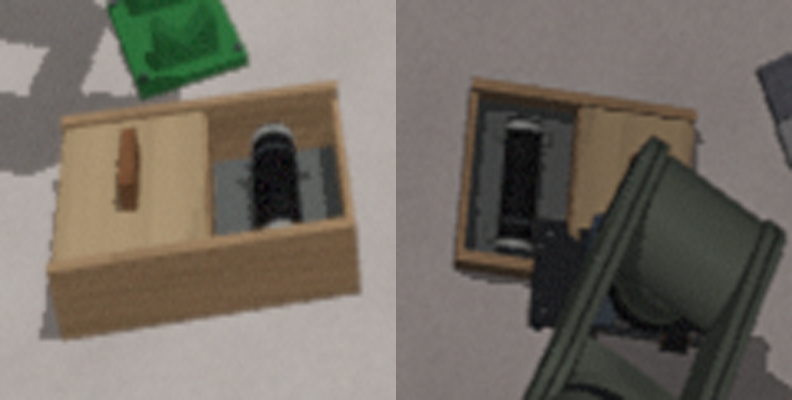

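```bash
python3 -c "
from h import *
b=cv2.imread('pics/top2.png')
cv2.imwrite('pics/t2c.png',cv2.convertScaleAbs(cv2.resize(b[175:245,300:360],None,fx=8,fy=8,interpolation=cv2.INTER_CUBIC),alpha=1.8))"
```

```text
(no output)
```

View pics/t2c.png

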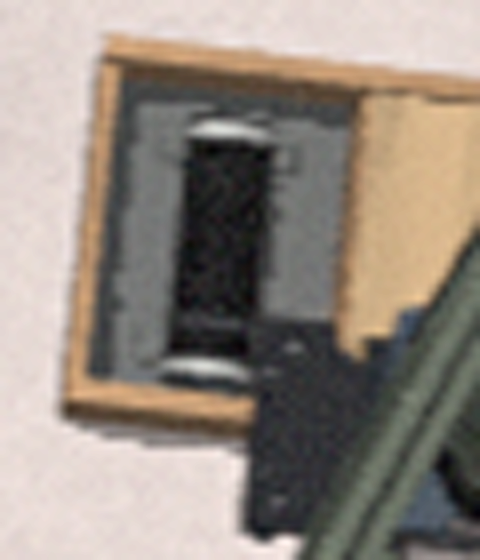

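```bash
python3 -c "
from h import *
g=load('top2.png')
c=np.array([528.8,-190.9,24]);a=np.radians(-8.6);ax=np.array([np.cos(a),np.sin(a),0]);ay=np.array([-np.sin(a),np.cos(a),0])
f=lambda p:((w2p(g,p)-[300,175]+.5)*8-.5).round(0)
print('far top',f(c+55*ax+[0,0,18]),'near top',f(c-55*ax+[0,0,18]),'near bot',f(c-55*ax-[0,0,18]))
print('mid sides',f(c+18*ay),f(c-18*ay),'box corner',f(c+75*ax+56.5*ay+[0,0,34]),f(c-75*ax+56.5*ay+[0,0,34]))
"
```

```text
far top [237. 107.] near top [208. 373.] near bot [199. 385.]
mid sides [174. 241.] [262. 252.] box corner [107.  34.] [ 65. 399.]
```

```bash
python3 -m creep '[[0.45,48,-40,0,0,0,0],[0.45,48,-40,0,0,0,0],[0.45,6.5,-6.5,30,0,0,0],[0.45,0,0,25,0,0,0],[0.45,0,0,0,0,0,0]]'
python3 -c "
from h import *
to([527.2,-191.4,9],-8.6);save('scene','s3.png')
a=cv2.imread('pics/s3.png')
cv2.imwrite('pics/s3c.png',cv2.resize(a[160:280,130:250],None,fx=5,fy=5,interpolation=cv2.INTER_CUBIC))"
```

```text
time_s: 6.92
ee_pos: [530.9, -191.7, 82.7]
ee_rot: [-179.9, 0.3, -8.7]
force: [-0.2, -0.7, 0.0]
gripper_width: 50.1
t 6.925 pos [ 530.9 -191.7   82.7] rot [-179.95    0.25   -8.7 ] F [-0.2 -0.7  0. ] w 50.1
tool shift [-3.4  0.3 73.7] turn z -0.1
```

View pics/s3c.png

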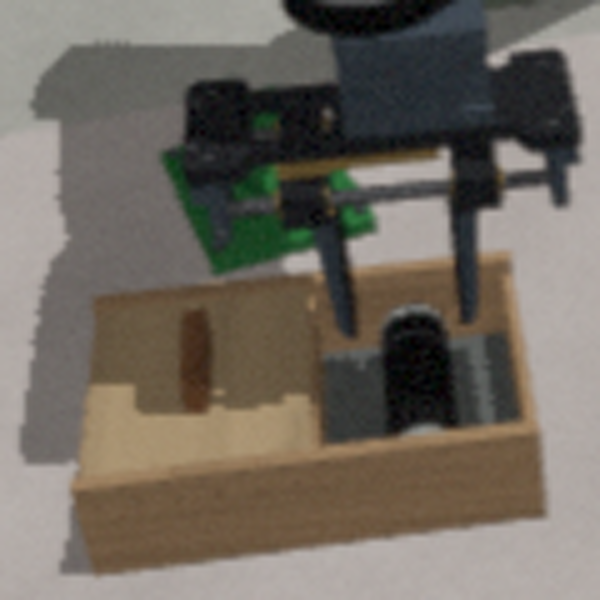

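The fingers (tips at crop x 345 and 468) straddle the lens at 417, clear of the walls. Descending.

```bash
python3 -m creep '[[0.45,-3,0.5,18,0,0,0],[0.45,0,0,18,0,0,0],[0.45,0,0,18,0,0,0],[0.45,0,0,12,0,0,0],[0.45,0,0,0,0,0,0]]'
python3 -c "
from h import *
to([527.2,-191.4,9],-8.6)"
```

```text
time_s: 7.6
ee_pos: [528.2, -192.5, 19.0]
ee_rot: [180.0, 0.0, -8.8]
force: [0.4, 0.4, -0.2]
gripper_width: 50.2
t 7.6 pos [ 528.2 -192.5   19. ] rot [ 1.80e+02  1.00e-02 -8.76e+00] F [ 0.4  0.4 -0.2] w 50.2
tool shift [-1.1 -1.  10. ] turn z -0.16
```

```bash
python3 -m creep '[[0.45,-1,0,6,0,0,0],[0.45,0,0,3.5,0,0,0],[0.45,0,0,0,0,0,0]]'
python3 -m creep '[[0.9,0,0,0,0,0,0],[0.9,0,0,0,0,0,0],[0.9,0,0,0,0,0,0]]' 40
python3 -c "
from h import *
to([527.2,-191.4,9],-8.6)"
```

```text
time_s: 7.98
ee_pos: [526.9, -192.1, 9.4]
ee_rot: [180.0, 0.0, -8.7]
force: [-0.2, -0.5, 0.0]
gripper_width: 50.1
time_s: 8.35
ee_pos: [527.3, -191.5, 9.7]
ee_rot: [-179.9, -0.0, -8.8]
force: [0.8, 4.8, 1.6]
gripper_width: 35.4
t 8.35 pos [ 527.3 -191.5    9.7] rot [-1.7994e+02 -2.0000e-02 -8.7600e+00] F [0.8 4.8 1.6] w 35.4
tool shift [-0.1 -0.   0.7] turn z -0.16
```

```bash
python3 -m creep '[[0.9,0,0,0,0,0,0],[0.9,0,0,-10,0,0,0],[0.9,0,0,-30,0,0,0],[0.9,0,0,-40,0,0,0],[0.9,0,0,-40,0,0,0]]'
python3 -c "
from h import *
to([529.5,209,100],-8.6)"
```

```text
time_s: 8.98
ee_pos: [526.5, -192.8, 130.7]
ee_rot: [179.9, 0.0, -8.7]
force: [0.5, -0.2, -2.1]
gripper_width: 35.6
t 8.975 pos [ 526.5 -192.8  130.7] rot [ 1.7992e+02  3.0000e-02 -8.7400e+00] F [ 0.5 -0.2 -2.1] w 35.6
tool shift [ -58.  -397.7   30.2] turn z -0.14
```

```bash
python3 -m creep '[[0.9,-4,-30,0,0,0,0],[0.9,-7,-48,0,0,0,0],[0.9,-7,-48,0,0,0,0],[0.9,-7,-48,0,0,0,0],[0.9,-7,-48,0,0,0,0]]'
python3 -m creep '[[0.9,-7,-48,0,0,0,0],[0.9,-7,-48,0,0,0,0],[0.9,-7,-40,0,0,0,0],[0.9,-4,-24,0,0,0,0],[0.9,0,0,0,0,0,0]]'
python3 -c "
from h import *
to([529.5,209,100],-8.6);save('scene','s4.png');save('top','top4.png')
a=cv2.imread('pics/s4.png')
cv2.imwrite('pics/s4c.png',cv2.resize(a[130:250,280:430],None,fx=5,fy=5,interpolation=cv2.INTER_CUBIC))"
```

```text
time_s: 9.6
ee_pos: [528.9, 32.8, 129.8]
ee_rot: [179.9, -0.0, -8.7]
force: [1.0, 0.7, -2.1]
gripper_width: 35.3
time_s: 10.22
ee_pos: [528.7, 194.9, 129.5]
ee_rot: [180.0, -0.0, -8.6]
force: [-0.6, -0.6, -2.1]
gripper_width: 35.4
t 10.225 pos [528.7 194.9 129.5] rot [ 1.7995e+02 -4.0000e-02 -8.5800e+00] F [-0.6 -0.6 -2.1] w 35.4
tool shift [ -1.3 -14.   29.5] turn z 0.02
```

View pics/s4c.png

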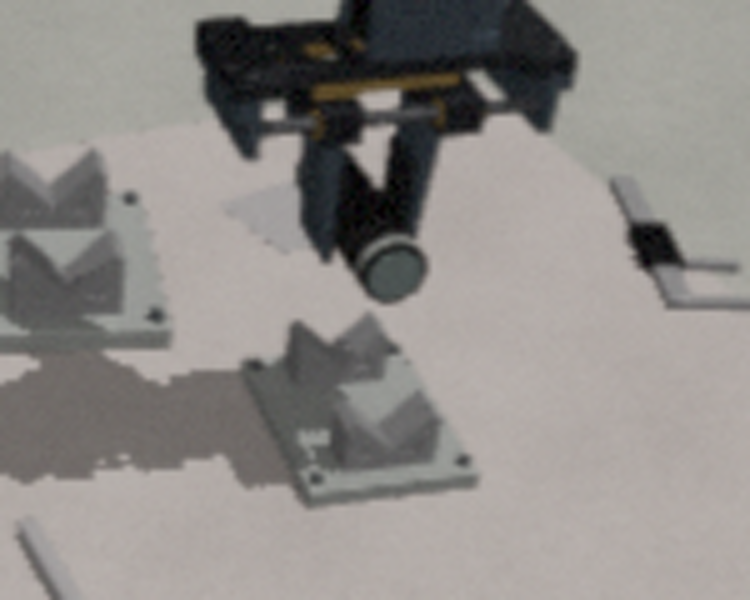

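View pics/top4.png

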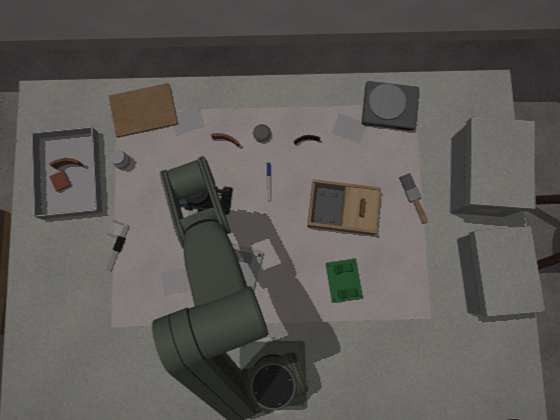

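The lens is held level and parallel to the groove, with its near end at crop (393,272). The bay is open. Centring, then descending partway.

```bash
python3 -m creep '[[0.9,-1.5,-14,10,0,0,0],[0.9,0,0,25,0,0,0],[0.9,0,0,20,0,0,0],[0.9,0,0,0,0,0,0]]'
python3 -c "
from h import *
to([529.5,209,50],-8.6);save('scene','s5.png')
a=cv2.imread('pics/s5.png')
cv2.imwrite('pics/s5c.png',cv2.resize(a[150:250,300:400],None,fx=6,fy=6,interpolation=cv2.INTER_CUBIC))"
```

```text
time_s: 10.82
ee_pos: [528.0, 207.5, 72.5]
ee_rot: [179.9, 0.2, -8.8]
force: [-0.0, -0.3, -1.2]
gripper_width: 35.3
t 10.825 pos [528.  207.5  72.5] rot [179.87   0.23  -8.78] F [-0.  -0.3 -1.2] w 35.3
tool shift [ 1.4 -1.8 22.4] turn z -0.18
```

View pics/s5c.png

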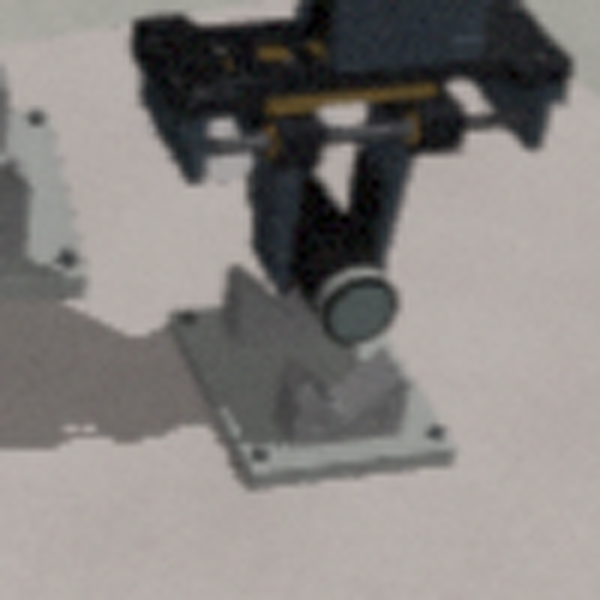

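```bash
python3 -c "
from h import *
g=load('s5.png')
a=np.radians(-8.7);ax=np.array([np.cos(a),np.sin(a),0]);ay=np.array([-np.sin(a),np.cos(a),0])
f=lambda p:((w2p(g,p)-[300,150]+.5)*6-.5).round(0)
t=np.array([528,207.5,86.8]);print('lens end',f(t+55*ax))
for y in(207.7,210):
  for x in (528,532):
    v=np.array([x,y,0]);print(x,y,'apex',f(v+52*ax+[0,0,25]),'tips',f(v+52*ax-22*ay+[0,0,47]),f(v+52*ax+22*ay+[0,0,47]),f(v-28*ax-22*ay+[0,0,47]),'corners',f(v+65*ax-50*ay+[0,0,12]),f(v+65*ax+50*ay+[0,0,12]))
b=load('s4.png')['frame']
b=load('s5.png')['frame'][205:230,335:380]
cv2.imwrite('pics/z5.png',cv2.convertScaleAbs(cv2.resize(b[:,:,::-1],None,fx=16,fy=16,interpolation=cv2.INTER_CUBIC),alpha=1.6))
"
```

```text
lens end [360. 312.]
528 207.7 apex [339. 418.] tips [300. 385.] [391. 374.] [243. 287.] corners [242. 470.] [448. 445.]
532 207.7 apex [344. 423.] tips [304. 390.] [396. 379.] [247. 291.] corners [246. 475.] [453. 450.]
528 210 apex [344. 417.] tips [304. 384.] [396. 373.] [248. 286.] corners [246. 469.] [453. 444.]
532 210 apex [348. 422.] tips [308. 389.] [400. 378.] [252. 290.] corners [250. 474.] [457. 449.]
```

View pics/z5.png

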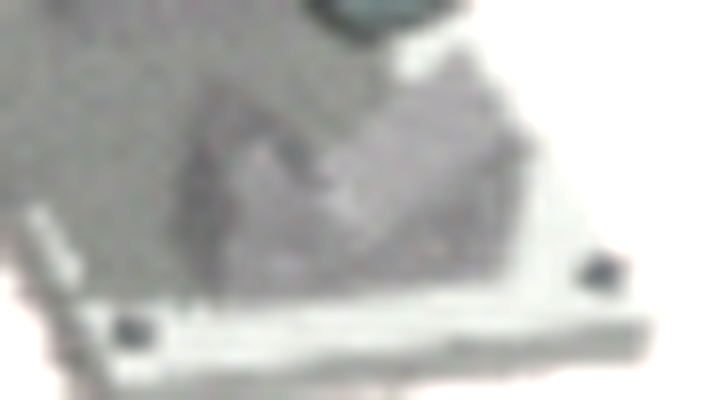

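Image comparison puts the V-rest at about (530.5,209.5). Shifting slightly and approaching contact.

```bash
python3 -m creep '[[0.9,3,-2,12,0,0,0],[0.9,0,0,12,0,0,0],[0.9,0,0,0,0,0,0]]'
python3 -c "
from h import *
to([531.5,209.3,40],-8.6)"
```

```text
time_s: 11.25
ee_pos: [531.7, 209.3, 49.2]
ee_rot: [179.9, 0.1, -8.7]
force: [-0.2, 0.4, -1.4]
gripper_width: 35.8
t 11.25 pos [531.7 209.3  49.2] rot [ 1.7992e+02  1.3000e-01 -8.7500e+00] F [-0.2  0.4 -1.4] w 35.8
tool shift [-0.2  0.   9.2] turn z -0.15
```

```bash
python3 -m creep '[[0.9,0,0,6,0,0,0],[0.9,0,0,4,0,0,0],[0.9,0,0,0,0,0,0]]'
python3 -m creep '[[0.9,0,0,2,0,0,0],[0.9,0,0,0,0,0,0]]'
```

```text
time_s: 11.62
ee_pos: [532.4, 209.6, 40.2]
ee_rot: [180.0, 0.0, -8.7]
force: [0.4, -0.2, -2.1]
gripper_width: 35.6
time_s: 11.88
ee_pos: [532.6, 209.7, 38.4]
ee_rot: [180.0, -0.0, -8.7]
force: [0.2, -0.1, -0.9]
gripper_width: 35.3
```

```bash
python3 -m creep '[[0.9,0,0,1,0,0,0],[0.9,0,0,0,0,0,0]]'
python3 -m creep '[[0.9,0,0,1,0,0,0],[0.9,0,0,0,0,0,0]]'
python3 -c "
from h import *
s=state();print(s['ee_pos'],s['force'],s['torque'])"
```

```text
time_s: 12.12
ee_pos: [532.6, 209.7, 37.4]
ee_rot: [180.0, -0.0, -8.7]
force: [0.5, -0.5, -2.6]
gripper_width: 35.3
time_s: 12.38
ee_pos: [532.7, 209.8, 36.5]
ee_rot: [-180.0, -0.0, -8.7]
force: [0.6, 0.9, -2.1]
gripper_width: 35.1
[532.67839707 209.75274204  36.46331128] [ 0.56257701  0.93792994 -2.10840803] [ 0.10089071  0.01152174 -0.00296317]
```

```bash
python3 -m creep '[[0.9,0,0,0.7,0,0,0],[0.9,0,0,0,0,0,0]]'
python3 -m creep '[[0.9,0,0,0.7,0,0,0],[0.9,0,0,0,0,0,0]]'
python3 -c "
from h import *
s=state();print(s['ee_pos'],s['force'],s['torque'])"
```

```text
time_s: 12.62
ee_pos: [532.9, 210.1, 36.0]
ee_rot: [-180.0, -0.0, -8.7]
force: [0.2, 0.7, -0.3]
gripper_width: 35.5
time_s: 12.88
ee_pos: [533.2, 210.4, 35.7]
ee_rot: [-179.9, -0.1, -8.7]
force: [-0.5, 3.4, 3.6]
gripper_width: 35.4
[533.17714441 210.36006095  35.67475733] [-0.5170551  3.4053289  3.5590114] [ 0.66494721  0.09915065 -0.01244203]
```

Contact is mostly on the −y face (Fy +3.4). Nudging toward +y to balance.

```bash
python3 -m creep '[[0.9,0,-0.6,0.3,0,0,0],[0.9,0,0,0,0,0,0]]'
python3 -m creep '[[0.9,0,0,0.7,0,0,0],[0.9,0,0,0,0,0,0]]'
python3 -c "
from h import *
s=state();print(s['ee_pos'],s['force'],s['torque'])"
```

```text
time_s: 13.12
ee_pos: [533.2, 210.3, 35.6]
ee_rot: [-180.0, -0.1, -8.7]
force: [-0.4, 1.7, 6.8]
gripper_width: 35.4
time_s: 13.38
ee_pos: [533.2, 210.4, 35.6]
ee_rot: [-180.0, -0.1, -8.7]
force: [-1.8, 1.3, 10.7]
gripper_width: 35.6
[533.19597142 210.35294733  35.60091423] [-1.84118996  1.28541271 10.74325935] [0.25445354 0.47862175 0.00905242]
```

Nearly balanced and seated, since the position no longer changes. I'll take a picture and then raise the push a little.

```bash
python3 -m creep '[[0.9,0,-0.2,0.4,0,0,0],[0.9,0,0,0,0,0,0]]'
python3 -m creep '[[0.9,0,0,0,0,0,0],[0.9,0,0,0,0,0,0]]'
python3 -c "
from h import *
s=state();print(s['ee_pos'],s['force'],s['torque'])
g=save('scene','s6.png');b=g['frame'][165:245,310:400]
cv2.imwrite('pics/s6c.png',cv2.convertScaleAbs(cv2.resize(b[:,:,::-1],None,fx=7,fy=7,interpolation=cv2.INTER_CUBIC),alpha=1.5))
a=np.radians(-8.7);ax=np.array([np.cos(a),np.sin(a),0])
for d in(-5,0,5):print(d,((w2p(g,s['ee_pos']+[0,0,14.3]+(55+d)*ax)-[310,165]+.5)*7).round(0))"
```

```text
time_s: 13.62
ee_pos: [533.2, 210.4, 35.6]
ee_rot: [-180.0, -0.1, -8.7]
force: [-2.4, -0.7, 13.4]
gripper_width: 35.4
time_s: 13.88
ee_pos: [533.2, 210.4, 35.6]
ee_rot: [-180.0, -0.1, -8.7]
force: [-2.8, 0.9, 12.6]
gripper_width: 35.3
[533.20212621 210.37835506  35.60449126] [-2.75197998  0.91662542 12.63582623] [0.08632417 0.57999675 0.01021493]
-5 [346. 336.]
0 [350. 344.]
5 [355. 351.]
```

View pics/s6c.png

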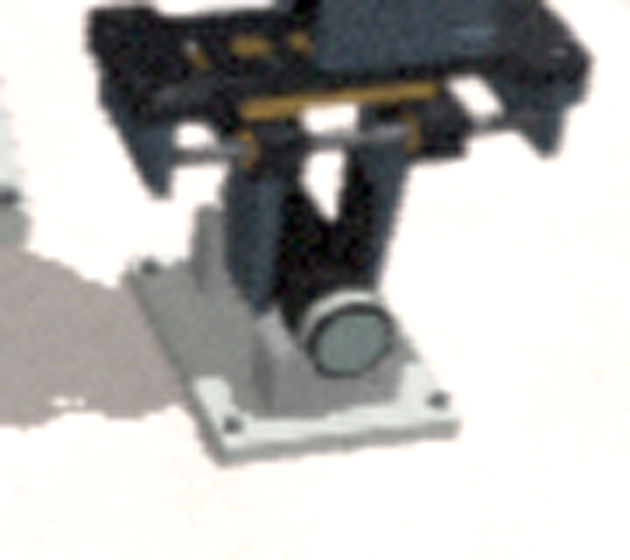

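```bash
python3 -m creep '[[0.9,-0.4,0,0.3,0,0,0],[0.9,0,0,0,0,0,0],[0.9,0,0,0,0,0,0],[0.9,0,0,0,0,0,0]]'
python3 -m creep '[[0.9,0,0,0,0,0,0],[0.9,0,0,0,0,0,0],[0.9,0,0,0,0,0,0]]'
python3 -c "
from h import *
s=state();print(s['ee_pos'],s['force'],s['torque'],s['effort'])"
```

```text
time_s: 14.42
ee_pos: [533.2, 210.4, 35.6]
ee_rot: [-180.0, -0.1, -8.7]
force: [-1.8, -0.5, 14.3]
gripper_width: 35.5
time_s: 14.8
ee_pos: [533.2, 210.4, 35.6]
ee_rot: [-180.0, -0.1, -8.7]
force: [-2.1, -0.1, 14.6]
gripper_width: 35.3
[533.22055772 210.35451152  35.57732635] [-2.136426   -0.05542572 14.60888436] [ 0.0487068   0.4236736  -0.02396576] [-3.77153065e-01 -3.64761257e+01 -1.49974617e+01 -2.09429604e-01
 -8.58811587e-01 -2.93743168e-02]
```

The push is 14.6 N, lateral force is near 0, and the moment is fully explained by Fx, so the load is centred between the supports. One last look at the scene, then hand in.

```bash
python3 -c "
from h import *
save('top','top9.png')"
```

```text
(no output)
```

View pics/top9.png

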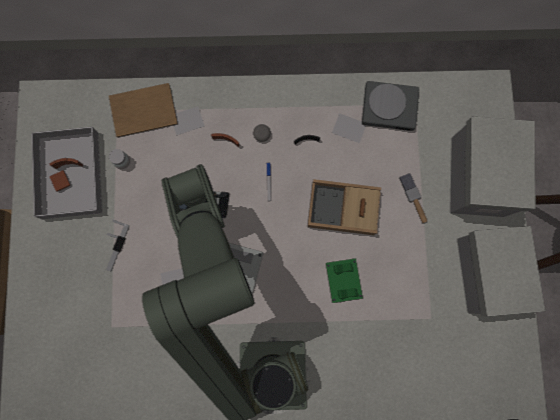

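The cover is open at the far end (rib at (362,208)), and the bystanders look unchanged.

```bash
python3 -c "
from workcell import *
s=state();print(s['force'],s['gripper_width']);print(job_done())"
```

```text
[-2.36383473 -0.10786715 14.92113113] 35.271653948343236
the job is handed in; nothing more can be done
None
```

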